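# Rock the ball-sorting gate over and release the waiting balls

### The arm

A 6-joint arm with a two-finger parallel gripper is mounted at the origin on the work surface. World frame = base frame: x ahead of the robot, y to its left, z up, the work surface at z = 0. Lengths are in mm, angles in rad, forces in N, time in s.
With the tool pointing down it reaches from about 350 to 975 mm from the base axis. Payload 7.1 kg.
Tool frame: the origin (TCP) lies at the very end of the fingers, on their centre line; the grasp point (between the pads) lies 19 mm behind it (ctrl.tcp_to_grasp is the distance from the TCP to the grasp point, in mm); z points along the fingers, x is the direction in which the jaws open and shut, and the axes are right-handed (so a half turn about z gives the same grasp; the last joint's range is limited). The gripper opens to 88 mm and grips with 3 to 60 N. Pads are 20 mm wide; open, the fingers measure 115 mm over their backs; the gripper's body (75 mm by 178 mm) begins 61 mm behind the grasp point.
Start: joints at [-1.135, 0.423, 1.63, -0, 1.089, -0.019], TCP at [274.566, -561.443, 222.675] pointing down, gripper open.
Joint ranges: [-3, 3], [-0.9, 2.11], [0.09, 2.58], [-1.31, 4.45], [0.11, 2.69], [-2.54, 2.54]. Speed limits (rad/s): [2.39, 2.39, 3.01, 3.14, 3.14, 3.14].

### API

Orientations are given as a rotation vector (axis times angle).
In Python, from workcell import get_obs, viewer, ctrl, masks_of gives the robot as it stands. The module is installed in compiled form; this text tells all that it offers.
- The arm moves only by the shell command python3 -m inch 'ROWS'. ROWS is JSON, a list of rows, each an object of numbers: "tx", "ty", "tz": the shift along the tool's x, y, z in cm; "ax", "ay", "az": the turn, a rotation vector about the tool's x, y, z in degrees; "jaw": the opening, from 0 (shut) to 1 (fully open). In form: [{"tx": .., "ty": .., "tz": .., "ax": .., "ay": .., "az": .., "jaw": ..}, ...]. A call has 1 to 12 rows; each row shifts and turns the commanded pose from where the row before left it, along the tool's axes as they then stand; what a row does not reach is not made up. A row lasts 1/8 s, in which the tool goes at most 62.5 mm and 10.7 degrees, less where a joint would pass 70% of its speed; a pose out of reach is approached as far as the arm can. A call is refused whole if a number of a shift passes 6.25 or a number of a turn 10.7, either way. A call with a gripper value outside its range is refused whole. The fingers move at their own pace and stop on an object; the grip force is fixed at half the most. Time passes only in rows, so rows that do not move let the fingers close. It gives the time, the measured TCP pose, the force and the opening at its end, in the units of the state.
- get_obs(): the state, without advancing time (a new reading comes with each control period).
- viewer.get_image(name): name is "side" or "top"; returns (picture, depth): 420x560x3 uint8, red, green, blue; 420x560 float32, mm along the optical axis (not along the pixel's ray), 0 where there is no reading.
- viewer.get_calibration(name): a dict with "fx", "fy", "cx", "cy" (pixels), "rvec" (rotation vector, rad) and "tvec" (3), from world to camera coordinates, as OpenCV has them. Camera axes: x right, y down, z forward; pixel columns grow to the right and rows downward; lengths in mm; the calibration is good to about 2 mm. A picture is of the moment at which its call begins. get_calibration takes no time and is no camera call.
- ctrl.close_job(): hands the job in, once; it reports no verdict.
Trained networks look in the newest picture that a camera, given by its name, has taken for a name from the list of things; names that differ only in an ending like _2 or _b are one class to them, and where a whole thing is asked for, a point or a joint stands for the part that bears it (a point fixed in the world has none). Each returns a list of dicts, best first, with "score" (0 to 1); they miss things now and then, are a little off and sometimes report something else, mostly with a low value. They report only what shows in the picture. A call takes as long as a camera call.
- masks_of(camera, thing): "pixels" (420x560 bool, what is visible of it) and "location" ([column, row] in pixels, amid what is visible of it).
The state is a dict: "t": time; "qpos": joint angles; "qvel": joint speeds; "joint_torque": joint torques, N m; "ee_pos": TCP position; "orientation": TCP orientation; "ft_force": force on the tool from outside, world axes, zero at the start; "moment": the same for the moment, N m; "width": finger opening in mm.
Only numpy, scipy, OpenCV 4.12 (cv2) and the standard library are available. Lean on these libraries where they do the work, as an engineer would, in place of code of your own. Each camera call takes 0.05 s, during which the arm holds its last target. There are 200 camera calls.

### The job

The four steel balls waiting behind the stop of the sorting chute belong in the other chute, not the one the rocker gate now slopes down to. With a fingertip, press down the raised tab of the rocker gate so that it rocks over to its other side and stays there; then press the stop lever's paddle down and keep it down until all four balls have run through and come to rest in that other chute, and let the paddle spring back. Do not touch or lift the balls, and leave the tools on the bench and on the chute's base where they are.

Things in the scene. Friction and masses are not known exactly. Their poses are not given: they have to be found in the camera images.
- sorter: ball sorting chute of bare sheet metal, fixed to the bench, on a grey base plate 285 x 450 x 8 mm (its x -60 to +225, y -225 to +225 mm). Origin on the bench straight below the middle of the rocker gate; x points up the feed track, away from the robot, y left along the row of the two chutes, z up. The gate's pivot axis is level, along x, 115 mm above the bench.
- feed_lip (a point): lower end of the feed track's floor, at sorter x = 21, y = 0, 145 mm above the bench, just above the gate's middle. The straight track runs from here 185 mm along the sorter's +x, rising 7 degrees; 28 mm wide inside, walls 20 mm high, their tops 165 to 187 mm above the bench.
- chute_left (a point): where balls come to rest in the left chute: on its floor near the closed outer end, at sorter y = +180 mm. The chute runs along y from +88 to +211 mm, 32 mm wide inside, open above, its floor falling outwards from 91 to 66 mm above the bench, walls 24 mm high.
- chute_right (a point): the same point of the right chute, the mirror image of the left one, at sorter y = -180 mm
- gate (a joint): tilt of the rocker gate, an open trough 170 mm long (along sorter y) that seesaws on a pivot below its middle. +0.28 rad: left end down, right tab raised, balls go left; -0.28: right end down, left tab raised, balls go right. A round weight in front of its middle makes it fall to the side it leans to and stay. It starts at either end; under 1 N down on the raised tab rocks it over.
- tab_left (a point): middle of the top of the left press tab, a flat ear 38 x 30 mm (x by y), 4 mm thick, on the trough's front side near its left end, 37 mm in front of (-x) and 68 mm left of the pivot. About 143 mm above the bench when raised, 106 mm when down. It turns with the gate.
- tab_right (a point): the same at the right end: 37 mm in front of and 68 mm right of the pivot. About 143 mm above the bench when raised, 106 mm when down.
- stop (a joint): angle of the stop lever, a seesaw whose blade hangs across the feed track and holds the balls back. 0: blade down, shut (as it starts); 0.45 rad: fully pressed, blade up. The balls run through from about 0.35 rad. A spring shuts it when let go; pressing takes about 2 N at first, 5 N at full travel.
- paddle (a point): middle of the top of the stop lever's paddle, a flat steel plate 36 x 44 mm (x by y), 4 mm thick, right of the feed track at sorter x = 150, y = -48 mm, 191 mm above the bench; it goes 24 mm down at full travel, about a level axis (along y) at sorter x = 95 mm, 186 mm above the bench. Its inner edge is 10 mm from the track's wall.
- ball1_center (a point): centre of steel ball 1 (24 mm dia., 57 g); the four wait in a row in the feed track behind the blade, ball 1 lowest
- ball2_center (a point): centre of steel ball 2 (24 mm dia., 57 g); the four wait in a row in the feed track behind the blade, ball 1 lowest
- ball3_center (a point): centre of steel ball 3 (24 mm dia., 57 g); the four wait in a row in the feed track behind the blade, ball 1 lowest
- ball4_center (a point): centre of steel ball 4 (24 mm dia., 57 g); the four wait in a row in the feed track behind the blade, ball 1 lowest
- loupe: bystander: black eye loupe, 36 mm dia., 34 mm high, on the bench in front of the sorter; origin at the centre of its underside
- scraper: bystander: scraper with wooden handle, 220 mm long, 24 mm thick, lying on the bench in front of the sorter; origin on the bench where handle and blade meet, handle towards its -x
- ring_gauge: bystander: dark steel ring gauge, 52 mm dia., 14 mm high, lying on the sorter's base plate left of the feed track; origin at the centre of its underside
- collet: bystander: spring collet, 34 mm dia., 48 mm high, standing on the base plate right of the feed track; origin at the centre of its underside
- tool_holder: bystander: taper tool holder standing on its flange, 63 mm dia., 108 mm high; origin at the centre of its underside
- oil_bottle: bystander: clear oil bottle, 48 mm dia., 120 mm high, on the left; origin at the centre of its underside
- parallel: bystander: ground steel parallel 150 x 12 x 32 mm standing on edge, on the right; origin at the centre of its underside

How it is judged (in metres and radians):
On the way, in this order (a step that is already met when the one before it is completed fails the run):
1. the gate is rocked over to its other side while the stop still holds the balls (distance of tab_left from where it was at the start of the episode above 0.03 m and (value of joint gate above 0.24 rad or value of joint gate below -0.24 rad) and value of joint stop below 0.1 rad), for 0.2 s.
2. the stop lever is pressed down, blade clear of the balls (value of joint stop above 0.35 rad), for 0.2 s.
At the end, for the whole second after the job is handed in: the gate rests tilted over 0.24 rad to the side opposite its start; all four balls lie at rest (under 30 mm/s) in the chute on that side, centres over 100 mm out from the pivot and 65 to 125 mm above the bench; the stop lever is back shut (under 0.08 rad) (distance of tab_left from where it was at the start of the episode above 0.03 m and value of joint stop below 0.08 rad and linear speed of each of ball1, ball2, ball3, ball4 below 0.03 m/s and ((value of joint gate above 0.24 rad and y of each of ball1_center, ball2_center, ball3_center, ball4_center in the frame of sorter above 0.1 m and z of ball1_center in the frame of sorter between 0.065 and 0.125 m and x of ball1_center in the frame of sorter between -0.02 and 0.02 m and z of ball2_center in the frame of sorter between 0.065 and 0.125 m and x of ball2_center in the frame of sorter between -0.02 and 0.02 m and z of ball3_center in the frame of sorter between 0.065 and 0.125 m and x of ball3_center in the frame of sorter between -0.02 and 0.02 m and z of ball4_center in the frame of sorter between 0.065 and 0.125 m and x of ball4_center in the frame of sorter between -0.02 and 0.02 m) or (value of joint gate below -0.24 rad and y of each of ball1_center, ball2_center, ball3_center, ball4_center in the frame of sorter below -0.1 m and z of ball1_center in the frame of sorter between 0.065 and 0.125 m and x of ball1_center in the frame of sorter between -0.02 and 0.02 m and z of ball2_center in the frame of sorter between 0.065 and 0.125 m and x of ball2_center in the frame of sorter between -0.02 and 0.02 m and z of ball3_center in the frame of sorter between 0.065 and 0.125 m and x of ball3_center in the frame of sorter between -0.02 and 0.02 m and z of ball4_center in the frame of sorter between 0.065 and 0.125 m and x of ball4_center in the frame of sorter between -0.02 and 0.02 m))); the robot touches nothing.
It fails at once if the gripper reaches into the gate's trough to take hold of it, instead of pressing its tab (x of the grasp point in the frame of sorter between -0.01 and 0.01 m and y of the grasp point in the frame of sorter between -0.09 and 0.09 m and z of the grasp point in the frame of sorter below 0.15 m).
It fails at once if a ball is touched by the robot (contact force between any of ball1, ball2, ball3, ball4 and the fingers above 0.3 N or contact force between any of ball1, ball2, ball3, ball4 and the arm above 0.3 N).
It fails at once if a ball is lifted out of the track or chute (z of any of ball1_center, ball2_center, ball3_center, ball4_center in the frame of sorter above 0.215 m).
It fails at once if a bystander is moved more than 20 mm or lifted (distance of any of loupe, scraper, ring_gauge, collet, tool_holder, oil_bottle, parallel from where it was at the start of the episode above 0.02 m).
It also fails if it takes over 38 s, if anything falls off the work surface, if the arm or the gripper's body presses on something with over 40 N, if the wrist force passes 120 N, or if a joint passes its speed limit or range.

## Working session

There is one attempt and no reset: what is moved stays moved. The work goes in short steps, Python scripts to look and compute and a shell command to move; the robot and the scene stay as the last step left them, time stands still between calls to the robot, and variables do not carry over. Pictures are saved under pics/ and viewed, about 8 in all and at most 12, crops included, and the job is handed in when it is done.

```bash
mkdir -p pics; cat > h.py <<'E'
import numpy as np, cv2
from workcell import get_obs, viewer, ctrl, masks_of
def cal(n):
    c=viewer.get_calibration(n); R=cv2.Rodrigues(np.array(c["rvec"],float))[0]
    return c,R,np.array(c["tvec"],float)
def pts(n,depth,mask):
    c,R,t=cal(n); v,u=np.nonzero(mask&(depth>0)); z=depth[v,u]
    P=np.stack([(u-c["cx"])/c["fx"]*z,(v-c["cy"])/c["fy"]*z,z],1)
    return (P-t)@R
def save(n,f):
    im,d=viewer.get_image(n); cv2.imwrite("pics/"+f,im[:,:,::-1]); return im,d
E
python3 - <<'E'
from h import *
o=get_obs();print(o["t"],o["ee_pos"],o["orientation"],o["ft_force"])
D={}
for n in("side","top"):
    im,d=save(n,n+"0.png")
    for th in("sorter","gate","tab_left","tab_right","stop","paddle","ball1_center","tool_holder","oil_bottle","collet"):
        for r in masks_of(n,th)[:2]:
            P=pts(n,d,r["pixels"])
            if len(P): print(n,th,round(r["score"],2),np.round(r["location"]),len(P),np.median(P,0).round(),np.percentile(P,3,0).round(),np.percentile(P,97,0).round())
a=cv2.imread("pics/side0.png");b=cv2.imread("pics/top0.png")
E
```

```text
0.0 [ 274.34132297 -560.9437519   221.90597355] [-2.66432679e+00  1.66300317e+00  2.01784897e-03] [ 0.43700318 -0.78082053 -0.16639286]
side sorter 0.88 [271. 240.] 8011 [557.  25.  10.] [ 434. -196.    2.] [742. 215. 181.]
side sorter 0.66 [274. 191.] 213 [613. -45. 189.] [ 541. -268.    0.] [651.   7. 194.]
side gate 0.97 [298. 218.] 509 [491.  22. 146.] [443. -65.  99.] [535.  90. 175.]
side gate 0.41 [345. 179.] 281 [ 431. -444.   19.] [ 365. -483.    0.] [ 502. -432.   34.]
side tab_left 0.59 [296. 218.] 528 [492.  22. 146.] [447. -60. 102.] [536.  91. 175.]
side tab_left 0.18 [212. 340.] 641 [577. 472.  69.] [562. 440.   1.] [602. 485. 121.]
side tab_right 0.67 [296. 218.] 520 [491.  22. 145.] [442. -96.  12.] [535.  90. 174.]
side tab_right 0.55 [273. 191.] 255 [619. -48. 188.] [ 542. -358.   -1.] [743.   7. 194.]
side stop 0.79 [274. 186.] 193 [622. -47. 190.] [ 543. -280.    3.] [671.   6. 194.]
side paddle 0.8 [270. 188.] 214 [618. -45. 189.] [ 542. -161.   93.] [655.   7. 194.]
side tool_holder 0.82 [282. 174.] 218 [ 681. -387.   36.] [ 658. -404.    6.] [ 704. -371.   97.
[... 774 characters left out ...]
76.]
top stop 0.93 [304. 178.] 428 [632. -64. 190.] [541. -96.   6.] [689.  -6. 194.]
top paddle 0.97 [307. 174.] 342 [632. -67. 191.] [542. -96.   9.] [654. -18. 194.]
top paddle 0.73 [232. 259.] 121 [425. 118.  34.] [409. 103.  31.] [440. 132.  38.]
top ball1_center 0.44 [279. 205.] 52 [559.  -6. 171.] [552. -15. 165.] [567.   4. 176.]
top tool_holder 0.97 [418. 173.] 410 [ 677. -390.   37.] [ 656. -419.    8.] [ 708. -373.  107.]
top oil_bottle 0.96 [108. 196.] 424 [579. 449.  79.] [561. 438.  11.] [602. 470. 122.]
top collet 0.67 [305. 284.] 378 [358. -98.  19.] [ 344. -175.   12.] [373.  17.  24.]
top collet 0.42 [343. 191.] 97 [ 619. -184.   56.] [ 606. -197.   44.] [ 633. -171.   60.]
```

View pics/side0.png

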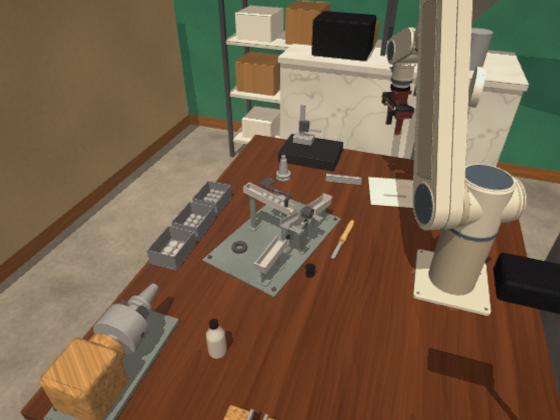

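View pics/top0.png

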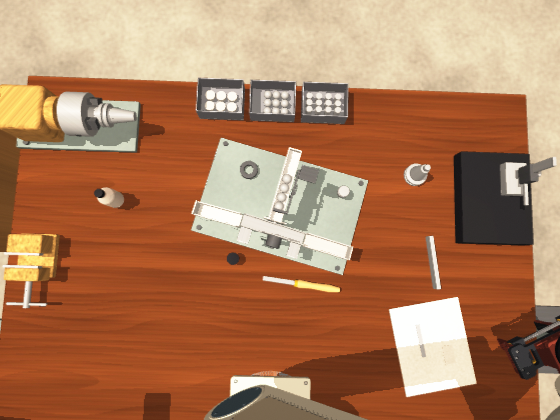

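The side view shows the sorter around (275,235). In the top view its base plate has corners at about (222,139), (367,180), (343,274) and (191,231). The gate weight is at (272,240) and the paddle at (308,174). Next I'll fit the sorter's pose and get the gate's tilt.

```bash
python3 - <<'E'
from h import *
im,d=viewer.get_image("top")
m=masks_of("top","sorter")[0]["pixels"]
m2=cv2.dilate(m.astype(np.uint8),np.ones((7,7)))>0
P=pts("top",d,m2); q=P[(P[:,2]>5)&(P[:,2]<12)]
r=cv2.minAreaRect(q[:,:2].astype(np.float32)); print(r,cv2.boxPoints(r).round())
# sorter yaw: x axis = short side direction, away from robot
b=cv2.boxPoints(r); e=[b[1]-b[0],b[2]-b[1]]; e=min(e,key=np.linalg.norm); e=e/np.linalg.norm(e); e*=np.sign(e[0])
yaw=np.arctan2(e[1],e[0]); R=np.array([[np.cos(yaw),-np.sin(yaw)],[np.sin(yaw),np.cos(yaw)]])
org=np.array(r[0])-R@[82.5,0]; print("yaw",yaw,"org",org)
P=pts("top",d,d>0); S=np.c_[(P[:,:2]-org)@R,P[:,2]]
def box(x0,x1,y0,y1,z0,z1,n):
    k=(S[:,0]>x0)&(S[:,0]<x1)&(S[:,1]>y0)&(S[:,1]<y1)&(S[:,2]>z0)&(S[:,2]<z1); s=S[k]
    if len(s):print(n,len(s),np.median(s,0).round(1),np.percentile(s,3,0).round(1),np.percentile(s,97,0).round(1))
box(-65,-22,48,95,90,165,"tabL");box(-65,-22,-95,-48,90,165,"tabR")
box(120,180,-85,-20,180,205,"paddle");box(20,215,-18,18,140,195,"track")
box(-25,25,-215,-90,60,125,"chR");box(-25,25,90,215,60,125,"chL")
for n,p in dict(tabL=(-37,68),tabR=(-37,-68),pad=(150,-48)).items(): print(n,org+R@p)
cv2.imwrite("pics/top1.png",cv2.resize(im[125:290,180:380,::-1],None,fx=4,fy=3.6,interpolation=cv2.INTER_CUBIC)[:,:800])
E
```

```text
((585.8404541015625, -4.78851318359375), (478.9160461425781, 301.0011901855469), 73.81517028808594) [[ 375. -193.]
 [ 664. -277.]
 [ 797.  183.]
 [ 508.  267.]]
yaw -0.28247857 org [506.61013529  18.20727527]
tabL 115 [-38.9  58.  144.9] [-56.4  48.8 139.9] [-22.4  67.7 149.2]
tabR 136 [-37.9 -77.6 105.9] [-52.7 -91.3 100.6] [-23.2 -64.  112.3]
paddle 298 [148.4 -49.7 190.9] [131.4 -73.4 183.9] [166.9 -21.  194.1]
track 864 [116.5  -3.8 166.5] [ 25.8 -17.1 145.3] [199.   10.  187.9]
chR 658 [   3.8 -152.8   82.7] [ -15.6 -210.9   67.8] [ 20.2 -95.1 111.2]
chL 646 [ -4.5 150.6  81.2] [-23.7  93.8  67.2] [ 12.  204.2 108.1]
tabL [490.03064218  93.82552803]
tabR [452.12243333 -36.78445208]
pad [637.28589258 -69.70088923]
```

View pics/top1.png

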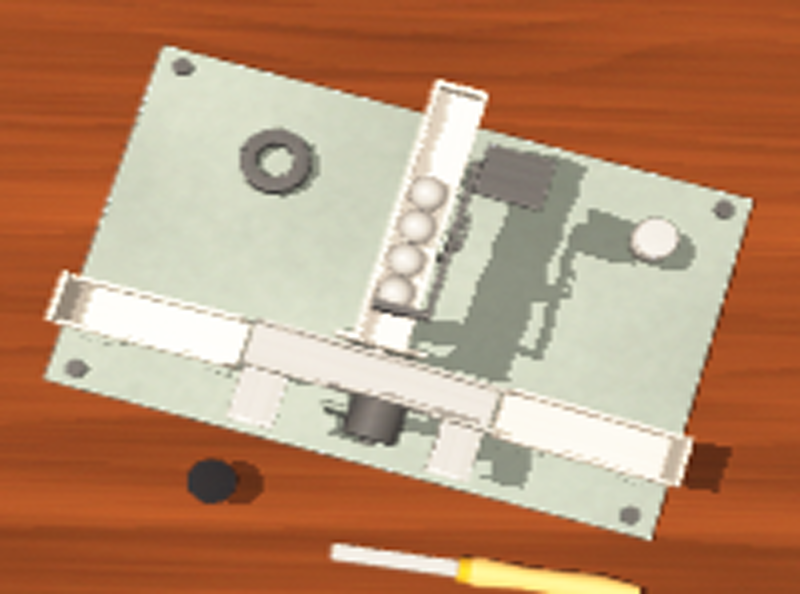

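The crop shows the left tab (255,397) raised and the right tab (457,447) down. The balls are behind the blade, and the paddle is at (515,178). The plate rectangle came out too large (479x301), so I'll refine the pose from the chutes, track and paddle.

```bash
python3 - <<'E'
from h import *
from scipy.optimize import least_squares
im,d=viewer.get_image("top")
P=pts("top",d,d>0)
yaw,org=-0.2825+0.0274,np.array([506.6,18.2])
for it in range(4):
    R=np.array([[np.cos(yaw),-np.sin(yaw)],[np.sin(yaw),np.cos(yaw)]])
    S=np.c_[(P[:,:2]-org)@R,P[:,2]]
    def box(x0,x1,y0,y1,z0,z1):
        s=S[(S[:,0]>x0)&(S[:,0]<x1)&(S[:,1]>y0)&(S[:,1]<y1)&(S[:,2]>z0)&(S[:,2]<z1)]
        return np.percentile(s,1,0),np.percentile(s,99,0),len(s)
    B=dict(L=box(-40,40,100,235,60,125),R=box(-40,40,-235,-100,60,125),pad=box(120,185,-85,-22,186,205),tr=box(160,230,-30,30,160,200),tabL=box(-75,-24,40,105,125,165),tabR=box(-75,-24,-105,-40,95,125))
    mid={k:(v[0]+v[1])/2 for k,v in B.items()}
    dyaw=-(mid["L"][0]-mid["R"][0])/(mid["L"][1]-mid["R"][1])
    dy=(B["L"][1][1]+B["R"][0][1])/2; dx=(mid["L"][0]+mid["R"][0])/2
    org=org+R@[dx,dy]; yaw+=dyaw
for k,v in B.items(): print(k,v[0].round(),v[1].round(),v[2],mid[k].round(1))
print(yaw,org)
for n,p in dict(tabL=(-37,68),tabR=(-37,-68),pad=(150,-48)).items(): print(n,org+R@p)
o=get_obs();print(o["ee_pos"],cv2.Rodrigues(o["orientation"])[0].round(3))
E
```

```text
L [-18. 101.  66.] [ 18. 215. 111.] 644 [ -0.  158.3  88.3]
R [ -18. -215.   65.] [  18. -101.  112.] 650 [  -0.  -158.3   88.3]
pad [124. -70. 187.] [167. -22. 195.] 287 [145.5 -46.1 190.9]
tr [161. -28. 160.] [202.  16. 192.] 255 [181.5  -6.1 175.9]
tabL [-54.  48. 137.] [-24.  77. 150.] 145 [-39.1  62.8 143.6]
tabR [-54. -82. 100.] [-24. -54. 113.] 130 [-39.1 -67.6 106.4]
-0.25514105668609416 [502.75303145  10.00911402]
tabL [484.11280388  85.14593532]
tabR [449.78881585 -46.45141968]
pad [635.78282428 -74.29435102]
[ 274.55307844 -561.46252894  222.67341102] [[ 0.439 -0.898 -0.   ]
 [-0.898 -0.439 -0.   ]
 [ 0.     0.    -1.   ]]
```

The pose now agrees with the given sizes: chutes end at ±215 mm, paddle at 191 mm, tabs at 143 and 106 mm. The left tab is raised, so the balls must go right… wait for the press. First I'll raise the arm and travel above tab_left.

```bash
python3 -m inch '[{"tz":-5,"jaw":0},{"tx":-4.5,"ty":-4.2,"tz":-1},{"tx":-4.5,"ty":-4.2,"tz":-1},{"tx":-4.5,"ty":-4.2},{"tx":-4.5,"ty":-4.2},{"tx":-4.5,"ty":-4.2},{"tx":-4.5,"ty":-4.2},{"tx":-4.5,"ty":-4.2},{"tx":-4.5,"ty":-4.2},{"tx":-4.5,"ty":-4.2},{"tx":-4.5,"ty":-4.2},{"tx":-4.05,"ty":-4.7}]'
python3 -m inch '[{"az":-10.7},{"az":-10.7},{"az":-10.7},{"az":-10.7},{"az":-10.7},{"az":-10.7},{"az":-10.7},{"az":-10.7},{"az":-10.7},{"az":-10.7},{"az":-10.7},{"az":-10.7}]'
python3 -m inch '[{"az":-10.5},{},{}]'
cat >> h.py <<'E'
org=np.array([502.75,10.0]); yaw=-0.2551
Rs=np.array([[np.cos(yaw),-np.sin(yaw)],[np.sin(yaw),np.cos(yaw)]])
def st(n=""):
    o=get_obs(); p=np.array(o["ee_pos"]); M=cv2.Rodrigues(o["orientation"])[0]
    print(n,"t",round(o["t"],2),"sorter",((p[:2]-org)@Rs).round(1),p[2].round(1),"toolx in sorter",(M[:2,0]@Rs).round(3),"z",M[:,2].round(3),"F",np.round(o["ft_force"],1),"w",round(o["width"],1))
E
python3 -c "
from h import *
st()"
```

```text
t 1.25 sorter [ -76.6 -610.6] 222.7 toolx in sorter [ 0.652 -0.758] z [-0. -0. -1.] F [-0.2 -0.2  0.4] w 87.5$[0]: bad value
$[0]: bad value
$[0]: bad value
```

The rows were refused, probably because every key is needed.

```bash
python3 -m inch '[{"tx":0,"ty":0,"tz":-5,"ax":0,"ay":0,"az":0,"jaw":0}]'; echo; python3 -c "
from h import *
st()"
```

```text
t: 1.38
ee_pos: [273.5, -559.2, 269.3]
orientation: [-2.661, 1.661, 0.011]
ft_force: [-0.4, -0.6, 0.3]
width: 81.0

 t 1.38 sorter [ -78.2 -608.6] 269.3 toolx in sorter [ 0.652 -0.758] z [-0.004  0.008 -1.   ] F [-0.4 -0.6  0.3] w 81.0
```

```bash
python3 -m inch '[{"tx":-4.1,"ty":-3.9,"tz":-1,"ax":0,"ay":0,"az":0,"jaw":0},{"tx":-4.1,"ty":-3.9,"tz":-1,"ax":0,"ay":0,"az":0,"jaw":0},{"tx":-4.1,"ty":-3.9,"tz":-1,"ax":0,"ay":0,"az":0,"jaw":0},{"tx":-4.1,"ty":-3.9,"tz":0,"ax":0,"ay":0,"az":0,"jaw":0},{"tx":-4.1,"ty":-3.9,"tz":0,"ax":0,"ay":0,"az":0,"jaw":0},{"tx":-4.1,"ty":-3.9,"tz":0,"ax":0,"ay":0,"az":0,"jaw":0},{"tx":-4.1,"ty":-3.9,"tz":0,"ax":0,"ay":0,"az":0,"jaw":0},{"tx":-4.1,"ty":-3.9,"tz":0,"ax":0,"ay":0,"az":0,"jaw":0},{"tx":-4.1,"ty":-3.9,"tz":0,"ax":0,"ay":0,"az":0,"jaw":0},{"tx":-4.1,"ty":-3.9,"tz":0,"ax":0,"ay":0,"az":0,"jaw":0},{"tx":-4.1,"ty":-3.9,"tz":0,"ax":0,"ay":0,"az":0,"jaw":0},{"tx":-4.1,"ty":-3.9,"tz":0,"ax":0,"ay":0,"az":0,"jaw":0}]'; python3 -m inch '[{"tx":0,"ty":0,"tz":0,"ax":0,"ay":0,"az":-10.7,"jaw":0},{"tx":0,"ty":0,"tz":0,"ax":0,"ay":0,"az":-10.7,"jaw":0},{"tx":0,"ty":0,"tz":0,"ax":0,"ay":0,"az":-10.7,"jaw":0},{"tx":0,"ty":0,"tz":0,"ax":0,"ay":0,"az":-10.7,"jaw":0},{"tx":0,"ty":0,"tz":0,"ax":0,"ay":0,"az":-10.7,"jaw":0},{"tx":0,"ty":0,"tz":0,"ax":0,"ay":0,"az":-10.7,"jaw":0},{"tx":0,"ty":0,"tz":0,"ax":0,"ay":0,"az":-10.7,"jaw":0},{"tx":0,"ty":0,"tz":0,"ax":0,"ay":0,"az":-10.7,"jaw":0},{"tx":0,"ty":0,"tz":0,"ax":0,"ay":0,"az":-10.7,"jaw":0},{"tx":0,"ty":0,"tz":0,"ax":0,"ay":0,"az":-10.7,"jaw":0},{"tx":0,"ty":0,"tz":0,"ax":0,"ay":0,"az":-10.7,"jaw":0},{"tx":0,"ty":0,"tz":0,"ax":0,"ay":0,"az":-10.7,"jaw":0}]'; python3 -c "
from h import *
st()"
```

```text
t: 2.88
ee_pos: [479.2, 88.1, 303.0]
orientation: [-2.665, 1.663, -0.001]
ft_force: [0.1, -1.7, 0.8]
width: 0.6
t: 4.38
ee_pos: [478.8, 86.1, 302.7]
orientation: [2.652, 1.684, 0.0]
ft_force: [0.2, -0.2, -0.4]
width: 0.5
 t 4.38 sorter [-42.4  67.6] 302.7 toolx in sorter [0.184 0.983] z [ 0.  0. -1.] F [ 0.2 -0.2 -0.4] w 0.5
```

```bash
python3 -m inch '[{"tx":0,"ty":0,"tz":4,"ax":0,"ay":0,"az":-10.6,"jaw":0},{"tx":0,"ty":0,"tz":5,"ax":0,"ay":0,"az":0,"jaw":0},{"tx":0,"ty":0,"tz":4.5,"ax":0,"ay":0,"az":0,"jaw":0},{"tx":0,"ty":0,"tz":0,"ax":0,"ay":0,"az":0,"jaw":0}]'; python3 - <<'E'
from h import *
st()
a,_=viewer.get_image("side");b,_=viewer.get_image("top")
A=cv2.resize(a[160:290,200:350],None,fx=2.6,fy=2.6,interpolation=2);B=cv2.resize(b[140:290,180:355],(400,343),interpolation=2)
A=A[:338,:390];H=np.zeros((343,800,3),np.uint8);H[:A.shape[0],:A.shape[1]]=A;H[:,400:]=B
cv2.imwrite("pics/c2.png",H[:,:,::-1])
E
```

```text
t: 4.88
ee_pos: [476.5, 85.8, 165.3]
orientation: [-2.489, -1.912, 0.009]
ft_force: [0.1, 0.0, 0.7]
width: 0.2
 t 4.88 sorter [-44.5  66.7] 165.3 toolx in sorter [0.006 1.   ] z [-0.007 -0.001 -1.   ] F [0.1 0.  0.7] w 0.2
```

View pics/c2.png

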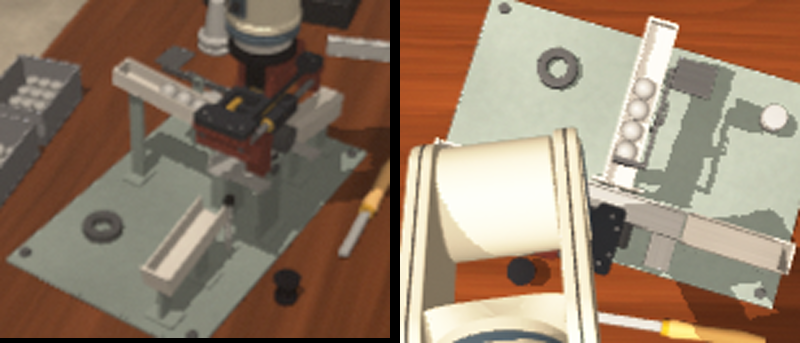

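The side view (left half) shows the fingertip at about (229,205), over the front edge of the gate by the left chute. The top view shows only the arm there. Now pressing down.

```bash
python3 -m inch '[{"tx":0,"ty":0.3,"tz":1.2,"ax":0,"ay":0,"az":0,"jaw":0},{"tx":0,"ty":0,"tz":1,"ax":0,"ay":0,"az":0,"jaw":0},{"tx":0,"ty":0,"tz":1,"ax":0,"ay":0,"az":0,"jaw":0},{"tx":0,"ty":0,"tz":1,"ax":0,"ay":0,"az":0,"jaw":0},{"tx":0,"ty":0,"tz":1,"ax":0,"ay":0,"az":0,"jaw":0},{"tx":0,"ty":0,"tz":0,"ax":0,"ay":0,"az":0,"jaw":0}]'; python3 -c "
from h import *
st()"; python3 -m inch '[{"tx":0,"ty":0,"tz":-4,"ax":0,"ay":0,"az":0,"jaw":0},{"tx":0,"ty":0,"tz":-6,"ax":0,"ay":0,"az":0,"jaw":0},{"tx":0,"ty":0,"tz":-5,"ax":0,"ay":0,"az":0,"jaw":0},{"tx":-4,"ty":4,"tz":0,"ax":0,"ay":0,"az":0,"jaw":0},{"tx":-4,"ty":4.5,"tz":0,"ax":0,"ay":0,"az":0,"jaw":0},{"tx":-4,"ty":4.5,"tz":0,"ax":0,"ay":0,"az":0,"jaw":0},{"tx":0,"ty":4,"tz":0,"ax":0,"ay":0,"az":0,"jaw":0},{"tx":0,"ty":2,"tz":0,"ax":0,"ay":0,"az":0,"jaw":0},{"tx":0,"ty":0,"tz":0,"ax":0,"ay":0,"az":0,"jaw":0}]'; python3 - <<'E'
from h import *
st()
b,d=viewer.get_image("top"); a,e=viewer.get_image("side")
for n,dd in(("top",d),("side",e)):
    P=pts(n,dd,dd>0); S=np.c_[(P[:,:2]-org)@Rs,P[:,2]]
    for nm,y0,y1 in(("tabL",50,85),("tabR",-85,-50)):
        s=S[(abs(S[:,0]+39)<12)&(S[:,1]>y0)&(S[:,1]<y1)&(S[:,2]>90)&(S[:,2]<170)]
        if len(s): print(n,nm,len(s),np.median(s,0).round())
A=cv2.resize(a[160:290,200:350],None,fx=2.6,fy=2.6,interpolation=2);B=cv2.resize(b[140:290,180:355],(400,343),interpolation=2)
A=A[:338,:390];H=np.zeros((343,800,3),np.uint8);H[:A.shape[0],:A.shape[1]]=A;H[:,400:]=B
cv2.imwrite("pics/c3.png",H[:,:,::-1])
E
```

```text
t: 5.72
ee_pos: [481.1, 85.2, 114.7]
orientation: [-2.491, -1.913, 0.003]
ft_force: [0.3, -0.1, 0.0]
width: 0.3
 t 5.72 sorter [-40.   67.3] 114.7 toolx in sorter [0.006 1.   ] z [-0.002 -0.    -1.   ] F [ 0.3 -0.1  0. ] w 0.3
t: 6.85
ee_pos: [635.0, -80.0, 265.3]
orientation: [-2.492, -1.913, 0.0]
ft_force: [-0.2, -0.0, -0.6]
width: 0.2
 t 6.85 sorter [150.7 -53.7] 265.3 toolx in sorter [0.006 1.   ] z [-0.  0. -1.] F [-0.2 -0.  -0.6] w 0.2
top tabL 102 [-39.  67. 107.]
side tabL 67 [-40.  70. 106.]
side tabR 49 [-41. -62. 143.]
```

View pics/c3.png

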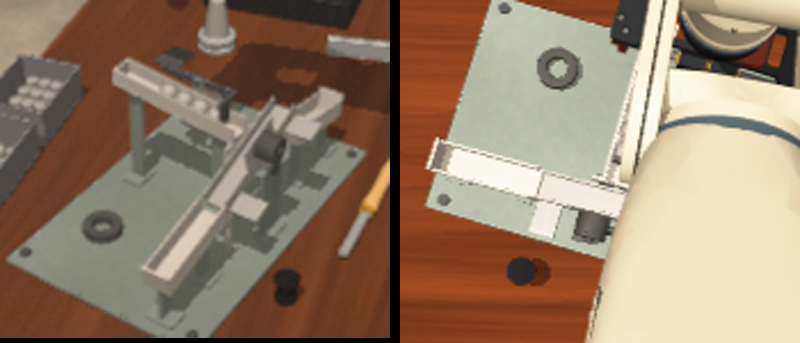

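The gate rocked over: the left tab is now at 107 mm and the right at 143 mm, and the trough slopes down left in the side view. The balls are still held. The tool is 74 mm above the paddle, so I'll press it now.

```bash
python3 -m inch '[{"tx":0.2,"ty":0,"tz":4,"ax":0,"ay":0,"az":0,"jaw":0},{"tx":0,"ty":0,"tz":2.6,"ax":0,"ay":0,"az":0,"jaw":0},{"tx":0,"ty":0,"tz":0.7,"ax":0,"ay":0,"az":0,"jaw":0},{"tx":0,"ty":0,"tz":0.6,"ax":0,"ay":0,"az":0,"jaw":0},{"tx":0,"ty":0,"tz":0.6,"ax":0,"ay":0,"az":0,"jaw":0},{"tx":0,"ty":0,"tz":0.4,"ax":0,"ay":0,"az":0,"jaw":0},{"tx":0,"ty":0,"tz":0,"ax":0,"ay":0,"az":0,"jaw":0},{"tx":0,"ty":0,"tz":0,"ax":0,"ay":0,"az":0,"jaw":0}]'; python3 -c "
from h import *
st()"
```

```text
t: 7.95
ee_pos: [635.4, -77.7, 177.2]
orientation: [2.491, 1.913, 0.001]
ft_force: [0.2, 1.0, 4.9]
width: 0.2
 t 7.95 sorter [150.5 -51.4] 177.2 toolx in sorter [0.006 1.   ] z [ 0.001 -0.    -1.   ] F [0.2 1.  4.9] w 0.2
```

```bash
python3 -m inch '[{"tx":0,"ty":0,"tz":0.3,"ax":0,"ay":0,"az":0,"jaw":0},{"tx":0,"ty":0,"tz":0.3,"ax":0,"ay":0,"az":0,"jaw":0},{"tx":0,"ty":0,"tz":0,"ax":0,"ay":0,"az":0,"jaw":0},{"tx":0,"ty":0,"tz":0,"ax":0,"ay":0,"az":0,"jaw":0},{"tx":0,"ty":0,"tz":0,"ax":0,"ay":0,"az":0,"jaw":0},{"tx":0,"ty":0,"tz":0,"ax":0,"ay":0,"az":0,"jaw":0},{"tx":0,"ty":0,"tz":0,"ax":0,"ay":0,"az":0,"jaw":0},{"tx":0,"ty":0,"tz":0,"ax":0,"ay":0,"az":0,"jaw":0}]'; python3 - <<'E'
from h import *
st()
a,e=viewer.get_image("side")
P=pts("side",e,masks_of("side","ball1_center")[0]["pixels"]) if masks_of("side","ball1_center") else None
A=cv2.resize(a[160:290,200:350],(690,598),interpolation=2)
cv2.imwrite("pics/c4.png",A[:,:,::-1])
E
```

```text
t: 8.95
ee_pos: [635.4, -77.8, 171.2]
orientation: [2.491, 1.913, 0.001]
ft_force: [-0.0, 1.4, 5.7]
width: 0.6
 t 8.95 sorter [150.5 -51.5] 171.2 toolx in sorter [0.006 1.   ] z [ 0.001 -0.    -1.   ] F [-0.   1.4  5.7] w 0.6
```

View pics/c4.png

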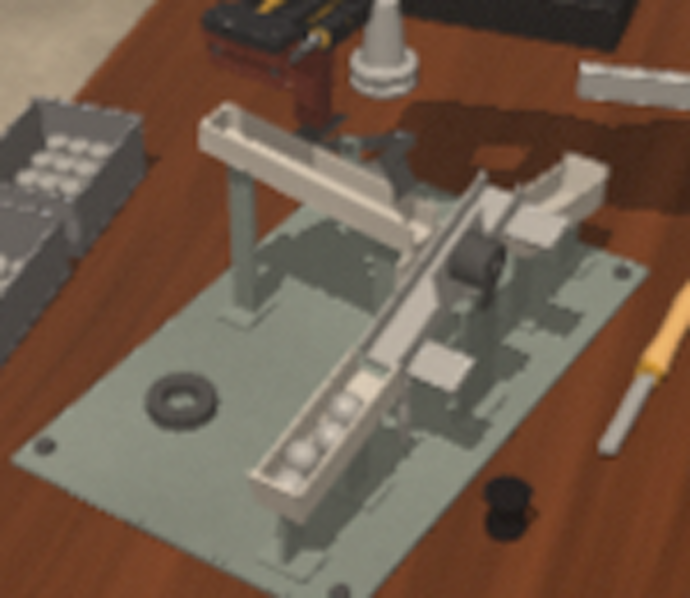

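The track is empty, and four balls lie in the left chute at about (292,477), (303,452), (331,432) and (347,405). I'll hold half a second more, release, back off and check.

```bash
python3 -m inch '[{"tx":0,"ty":0,"tz":0,"ax":0,"ay":0,"az":0,"jaw":0},{"tx":0,"ty":0,"tz":0,"ax":0,"ay":0,"az":0,"jaw":0},{"tx":0,"ty":0,"tz":0,"ax":0,"ay":0,"az":0,"jaw":0},{"tx":0,"ty":0,"tz":0,"ax":0,"ay":0,"az":0,"jaw":0},{"tx":0,"ty":0,"tz":-1.5,"ax":0,"ay":0,"az":0,"jaw":0},{"tx":0,"ty":0,"tz":-3,"ax":0,"ay":0,"az":0,"jaw":0},{"tx":0,"ty":0,"tz":-5,"ax":0,"ay":0,"az":0,"jaw":0},{"tx":-5,"ty":0,"tz":-3,"ax":0,"ay":0,"az":0,"jaw":0},{"tx":-6,"ty":0,"tz":0,"ax":0,"ay":0,"az":0,"jaw":0},{"tx":-6,"ty":0,"tz":0,"ax":0,"ay":0,"az":0,"jaw":0},{"tx":-6,"ty":0,"tz":0,"ax":0,"ay":0,"az":0,"jaw":0},{"tx":-6,"ty":0,"tz":0,"ax":0,"ay":0,"az":0,"jaw":0}]'
python3 -m inch '[{"tx":0,"ty":0,"tz":0,"ax":0,"ay":0,"az":0,"jaw":0},{"tx":0,"ty":0,"tz":0,"ax":0,"ay":0,"az":0,"jaw":0},{"tx":0,"ty":0,"tz":0,"ax":0,"ay":0,"az":0,"jaw":0},{"tx":0,"ty":0,"tz":0,"ax":0,"ay":0,"az":0,"jaw":0}]'
python3 - <<'E'
from h import *
st()
b,d=viewer.get_image("top"); a,e=viewer.get_image("side")
for n,dd in(("top",d),("side",e)):
    P=pts(n,dd,dd>0); S=np.c_[(P[:,:2]-org)@Rs,P[:,2]]
    for nm,x0,x1,y0,y1,z0,z1 in(("tabL",-51,-27,50,85,90,170),("tabR",-51,-27,-85,-50,90,170),("paddle",135,165,-65,-30,150,205)):
        s=S[(S[:,0]>x0)&(S[:,0]<x1)&(S[:,1]>y0)&(S[:,1]<y1)&(S[:,2]>z0)&(S[:,2]<z1)]
        if len(s): print(n,nm,len(s),np.median(s,0).round())
    for th in("ball1_center",):
        for r in masks_of(n,th)[:5]:
            s=pts(n,dd,r["pixels"])
            if len(s): print(n,th,round(r["score"],2),((np.median(s,0)[:2]-org)@Rs).round(),np.median(s[:,2]).round())
A=cv2.resize(a[160:290,200:350],None,fx=2.6,fy=2.6,interpolation=2);B=cv2.resize(b[140:290,180:355],(400,343),interpolation=2)
A=A[:338,:390];H=np.zeros((343,800,3),np.uint8);H[:A.shape[0],:A.shape[1]]=A;H[:,400:]=B
cv2.imwrite("pics/c5.png",H[:,:,::-1])
E
```

```text
t: 10.55
ee_pos: [559.2, -359.5, 296.3]
orientation: [-2.491, -1.914, 0.0]
ft_force: [1.0, 0.5, -0.3]
width: 0.6
t: 11.05
ee_pos: [560.7, -356.5, 295.8]
orientation: [-2.49, -1.916, -0.0]
ft_force: [-0.1, -0.7, -0.0]
width: 0.5
 t 11.05 sorter [ 148.5 -340. ] 295.8 toolx in sorter [0.004 1.   ] z [-0.  0. -1.] F [-0.1 -0.7 -0. ] w 0.5
top tabL 102 [-39.  67. 107.]
top tabR 109 [-39. -64. 144.]
top paddle 174 [150. -47. 191.]
side tabL 67 [-41.  68. 105.]
side tabR 47 [-38. -63. 144.]
side paddle 45 [149. -49. 191.]
side ball1_center 0.29 [47. 34.] 10.0
```

View pics/c5.png

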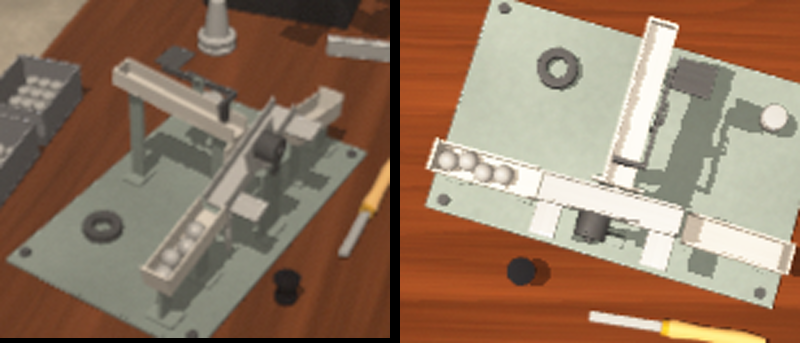

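The top view shows four balls in the left chute at (447,159), (467,160), (484,172) and (504,174). The innermost is about 130 mm out. The track is empty, the paddle is back at 191 mm, and the bystanders in view have not moved. Handing in.

```bash
python3 -c "
from h import *
ctrl.close_job()"
```

```text
the job is handed in; nothing more can be done
```

I rocked the gate over to the left by pressing its raised left tab, then held the stop paddle down until all four balls had run into the left chute. I let the paddle spring back, moved the arm clear and handed the job in at about 11 s. No verdict was reported.

**Gate:** the left tab now sits at 105–107 mm and the right at 144 mm, so the gate is over on its left side and stayed there.

**Balls:** in the last pictures all four lie in the left chute, the innermost about 130 mm out from the pivot (estimated by eye), and the track is empty. They lie in a slight zigzag but are in the same places as in the earlier picture with the paddle still held down.

**Stop lever:** the paddle is back at 191 mm. The peak reading while pressing was about 6 N.

**Tools:** the ring gauge, collet, loupe, scraper and the visible tool holder and parallel look unmoved. I did not check the oil bottle in the last pictures, but the arm never went near it.

**Checks that failed:**
- The ball network found no ball in the final pictures. Its one low-score hit (0.29) was a false one on the base plate, so the ball check rests on the pictures alone.
- My first fit of the base plate came out too large. I replaced it with a fit to the chutes, which matched the given sizes.
- The first move calls were refused because some row values were left out, at no cost to the scene.

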